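Open the chest by its concealed catch

ROBOT

A 6-joint arm with a two-finger parallel gripper is mounted at the origin on a cart in front of the work surface, level with it; the furniture and walls round the work are solid. World frame = base frame: x ahead of the robot, y to its left, z up, the work surface at z = 0. Lengths are in mm, angles in rad, forces in N, time in s.
With the tool pointing down it reaches from about 300 to 775 mm from the base axis. Payload 14.6 kg.
Tool frame: the origin (TCP) lies at the very end of the fingers, on their centre line; the grasp point (between the pads) lies 19 mm behind it; z points along the fingers, y is the line along which they close (so a half turn about z gives the same grasp; the last joint's range is limited). The gripper opens to 94 mm and grips with 3 to 60 N. Pads are 16 mm wide; open, the fingers measure 119 mm over their backs; the gripper's body (75 mm by 177 mm) begins 78 mm behind the grasp point.
Start: joints at [1.26, 0.3, 1.521, -0, 1.321, -0.067], TCP at [132.763, 533.726, 205.446] pointing down, gripper open.
Joint ranges: [-3.03, 3.03], [-0.79, 2.21], [0.23, 2.52], [-1.04, 4.18], [0, 3.07], [-2.55, 2.55]. Speed limits (rad/s): [2.22, 2.22, 2.57, 3.14, 3.14, 3.14].

INTERFACE

Orientations are given as [roll, pitch, yaw] about the fixed x, y, z axes, in that order (R = Rz(yaw) Ry(pitch) Rx(roll)).
In Python, from cell import manip, camera, get_calibration gives the robot as it stands. The module is installed in compiled form; this text tells all that it offers.
- The arm moves only by the tool jog_arm, never from a script. Its argument "plan" is one flat list of numbers, 6 for each row, row after row: the shift along the world's x, y, z in m, then the turn, a rotation vector about the world's x, y, z in degrees. A call has 1 to 20 rows; each row is the pose to reach, as a shift and turn from the pose commanded when the call began; what a row does not reach only later rows make up. A row lasts 1/10 s, in which the tool goes at most 50 mm and 8.59 degrees, less where a joint would pass 70% of its speed; a pose out of reach is approached as far as the arm can. A call with a gripper value outside its range is refused whole. "claw" is the finger opening in m, from 0 to 0.094, set as the call begins (left out, the last holds). The fingers move at their own pace and stop on an object; "force" is the grip in N (left out, the last holds). Time passes only in rows, so rows that repeat a pose let the fingers close. It gives the time, the measured TCP pose, the force, the opening and the grip force at its end, in the units of the state.
- manip.read_state(): the state, without advancing time (a new reading comes with each control period).
- camera(name): name is "side" or "top"; returns (picture, depth): 480x640x3 uint8, red, green, blue; 480x640 float32, mm along the optical axis (not along the pixel's ray), 0 where there is no reading.
- get_calibration(name): a dict with "fx", "fy", "cx", "cy" (pixels), "origin" and "attitude" of the camera in the world. Camera axes: x right, y down, z forward; pixel columns grow to the right and rows downward; lengths in mm; the calibration is good to about 2 mm. A picture is of the moment at which its call begins. get_calibration takes no time and is no camera call.
- manip.sign_off(): hands the job in; it is judged then, once.
The state is a dict: "clock": time; "joints": joint angles; "qd": joint speeds; "effort": joint torques, N m; "eef_pos": TCP position; "eef_rot": TCP orientation; "wrist_force": force on the tool from outside, world axes, zero at the start; "moment": the same for the moment, N m; "finger_gap": finger opening in mm; "finger_force": force on a finger pad.
Only numpy, scipy, OpenCV 4.12 (cv2) and the standard library are available. Lean on these libraries where they do the work, as an engineer would, in place of code of your own. Each camera call takes 0.05 s, during which the arm holds its last target. There are 200 camera calls.

TASK

The drawer of this small tool chest has no handle: it is held by a concealed catch under one of the five inlaid squares on the chest's top. Feel across the squares with a fingertip for the one that lies slightly low and gives, press it in until the drawer springs out, then hook a fingertip behind the drawer's front and draw it fully open, to its stop. Use the fingertips only: do not pinch the drawer's front or press on its face, do not lift the drawer, leave everything else where it is, and end clear of the chest.

Things in the scene. Friction and masses are not known exactly. Their poses are not given: they have to be found in the camera images.
- chest: small wooden tool chest, 240 mm deep (its x), 344 mm wide (its y), 100 mm high, fixed to the bench; origin on the bench under its middle, x towards its back (its drawer opens to -x), y to the left seen from the robot, z up. Across its top, along y at x = -50 mm, runs a band of five equal pale inlaid squares, 56 x 56 mm each, parted by thin dark strips. One of them is the catch's head
- catch (a joint): how far the catch's head is pressed in, m: 0 at rest, 0.009 at its stop. The head is one of the five squares, in any of the five places; it looks the same but lies 2 mm lower than the four fixed ones, which are flush with the top. It yields at about 1 N, needs 3 to 6 N to go right in, frees the drawer at about 6 mm and springs back. Shut fingers fit in one square
- drawer: handleless drawer; origin and axes as the chest's while shut; slides out along the chest's -x. Front board: 340 wide, 14 thick (drawer x -129 to -115 mm), 4 to 98 mm above the bench. Once freed, a damped spring drives it about 48 mm out in about 1 s, opening a gap of that width behind the board. Stop at 95 mm; under 4 N drags it, best at mid-width
- drawer_face: the outer 4 mm of the drawer's front board, the face towards the robot (origin and axes are the drawer's). Behind the board the drawer is empty for 45 mm down to its bottom, 18 mm above the bench; farther back chisels lie in it, up to 50 mm above the bench
- front_edge (a point): middle of the upper front edge of the chest's carcass, 100 mm above the bench, just behind the shut drawer's front board (moves with the chest, not with the drawer)
- square1 (a point): centre of place 1 of the five in the band of squares, at the height of the chest's top (100 mm above the bench); places are counted from the right (-y) to the left (+y) end, 60 mm apart
- square2 (a point): centre of place 2 of the five in the band of squares, at the height of the chest's top (100 mm above the bench); places are counted from the right (-y) to the left (+y) end, 60 mm apart
- square3 (a point): centre of place 3 of the five in the band of squares, at the height of the chest's top (100 mm above the bench); places are counted from the right (-y) to the left (+y) end, 60 mm apart
- square4 (a point): centre of place 4 of the five in the band of squares, at the height of the chest's top (100 mm above the bench); places are counted from the right (-y) to the left (+y) end, 60 mm apart
- square5 (a point): centre of place 5 of the five in the band of squares, at the height of the chest's top (100 mm above the bench); places are counted from the right (-y) to the left (+y) end, 60 mm apart
- sanding_block: the cork sanding block lying on the rear of the chest's top, 64x112x31 mm; a bystander, origin at the middle of its underside
- pencil_1: a yellow pencil lying on the rear of the chest's top, 171 mm long; a bystander, origin at the middle of its underside
- glue_bottle: upright yellow glue bottle with orange cap, 168 mm high, right of the chest; a bystander, origin at the middle of its underside
- block_plane: small block plane, 50x160x49 mm, right of the chest; a bystander, origin at the middle of its underside
- mallet: beech mallet, 295 mm long, left of the chest; a bystander, origin at the middle of its underside
- tape_measure: yellow tape measure, 69 mm high, right of the chest; a bystander, origin at the middle of its underside

How it is judged (in metres and radians):
On the way, in this order (a step that is already met when the one before it is completed fails the run):
1. the catch's head is pressed in more than 4 mm (value of joint catch above 0.004 m), for 0.05 s.
2. the drawer has sprung out more than 35 mm (x of drawer in the frame of chest below -0.035 m), for 0.1 s.
3. the drawer is drawn out more than 85 mm (x of drawer in the frame of chest below -0.085 m), for 0.1 s.
At the end, for the whole second after the job is handed in: the drawer stands more than 85 mm out of the chest (its stop is at 95 mm), level to 5 degrees and at rest, and the catch's head has sprung back to within 2 mm (x of drawer in the frame of chest below -0.085 m and value of joint catch below 0.002 m and linear speed of drawer below 0.01 m/s and angle between drawer's own z axis and vertical below 0.09 rad); the robot touches nothing.
It fails at once if the drawer is lifted (origin more than 15 mm up) (height (world z) of drawer above 0.015 m).
It fails at once if the fingers pinch the drawer's front or press on its outer face (more than 2 N) (contact force between the fingers and drawer_face above 2 N).
It fails at once if something on the bench or on the chest is pushed more than 25 mm from its place (distance of any of sanding_block, pencil_1, glue_bottle, block_plane, mallet, tape_measure from where it was at the start of the episode above 0.025 m).
It also fails if it takes over 53 s, if anything falls off the work surface, if the arm or the gripper's body presses on something with over 40 N, if the wrist force passes 120 N, or if a joint passes its speed limit or range.

## Working session

There is one attempt and no reset: what is moved stays moved. The work goes in short steps, Python scripts to look and compute and a tool call to move; the robot and the scene stay as the last step left them, time stands still between calls to the robot, and variables do not carry over. Pictures are saved under pics/ and viewed, at most 10 in all, crops included, and the job is handed in when it is done.

Besides the shell and the picture viewer there is one more tool, called by a JSON object that holds its "fn" and its "kwargs". jog_arm: Moves the arm, as the interface text tells. Its arguments: {"type":"object","properties":{"plan":{"type":"array"},"claw":{"type":"number"},"force":{"type":"number"}},"required":["plan"]}

```bash
mkdir -p pics
python3 - <<'E'
from cell import manip,camera,get_calibration
import cv2,numpy as np
for n in("top","side"):
    p,d=camera(n); cv2.imwrite(f"pics/{n}0.png",p[:,:,::-1]); np.save(f"{n}_d.npy",d); print(n,get_calibration(n))
s=manip.read_state(); print(s)
E
```

```text
top {'fx': 478.2205685197041, 'fy': 478.2205685197041, 'cx': 330.585563475717, 'cy': 236.7412209617185, 'origin': array([ 489.37969138,  -37.6488301 , 1302.55522893]), 'attitude': array([-3.07120013, -0.0055667 , -1.59227188])}
side {'fx': 547.6202280968788, 'fy': 547.6202280968788, 'cx': 309.4756342456368, 'cy': 245.29025248624063, 'origin': array([  119.04105298, -1332.79073173,   627.55417062]), 'attitude': array([-1.94208055e+00,  5.29710609e-04, -3.40486297e-01])}
{'clock': 0.1, 'joints': array([ 1.26041013e+00,  3.00434671e-01,  1.52149744e+00,  3.74526533e-05,
        1.32069157e+00, -6.65675009e-02]), 'qd': array([ 5.59023059e-05, -1.16920548e-04, -1.04666221e-03,  1.87701926e-03,
       -5.52722706e-04, -1.14386432e-03]), 'effort': array([ 2.51776808e-03, -5.32643509e+01, -3.53282475e+01,  7.10763247e-02,
        2.34010810e-02, -4.34881758e-05]), 'eef_pos': array([132.6828068 , 533.52450779, 204.94169033]), 'eef_rot': array([-3.14056632e+00, -1.04779598e-04,  2.89776462e+00]), 'wrist_force': array([-0.09338391,  1.15360962,  0.26398553]), 'moment': array([0.00435326, 0.03048348, 0.03915474]), 'finger_force': 0.0, 'finger_gap': 94.38931305678527}
```

View pics/top0.png

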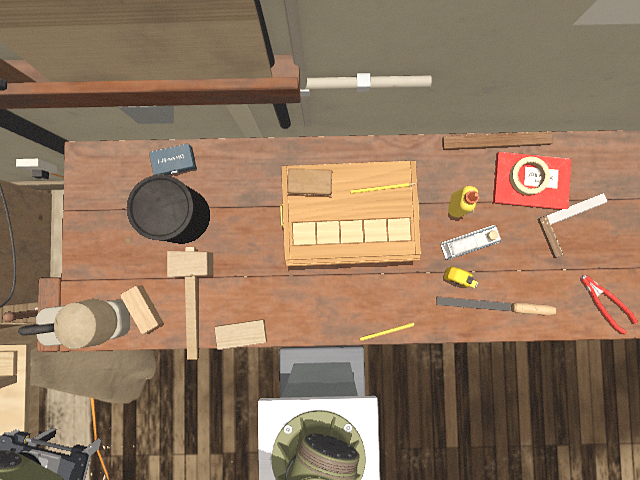

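View pics/side0.png

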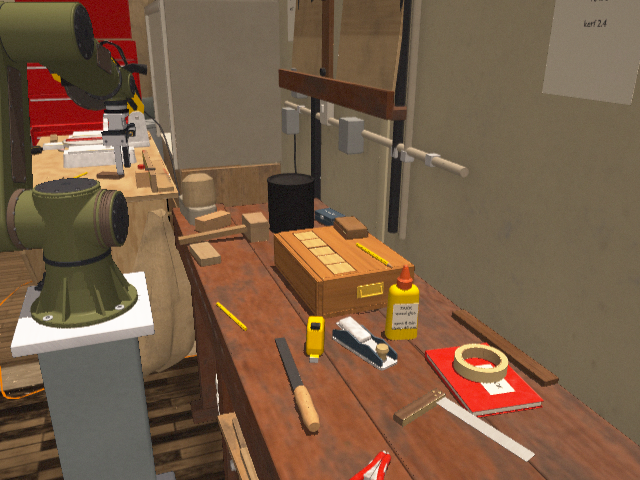

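The top view shows the chest at columns 282–420, rows 162–265. Its pale squares run from about (303,232) to (399,230), with the robot at the bottom of the image. The side view shows the same layout, and the space above the chest is free.

```bash
cat > h.py <<'E'
import numpy as np
from cell import get_calibration
from scipy.spatial.transform import Rotation as R
def ray(n,uv,z):
    c=get_calibration(n); uv=np.atleast_2d(uv).astype(float)
    d=np.c_[(uv[:,0]-c['cx'])/c['fx'],(uv[:,1]-c['cy'])/c['fy'],np.ones(len(uv))]
    w=R.from_euler('xyz',c['attitude']).apply(d); o=c['origin']
    return o+w*((z-o[2])/w[:,2])[:,None]
E
python3 - <<'E'
import cv2,numpy as np
from h import *
for n,(x0,x1,y0,y1) in dict(top=(284,418,212,252),side=(285,365,222,280)).items():
    im=cv2.imread(f"pics/{n}0.png"); d=np.load(n+"_d.npy")
    lab=im.astype(int); m=((lab[:,:,0]>135)&(lab[:,:,2]>200)).astype(np.uint8)
    k=np.zeros_like(m);k[y0:y1,x0:x1]=m[y0:y1,x0:x1]
    N,L,S,C=cv2.connectedComponentsWithStats(k,connectivity=4)
    P=[]
    for i in range(1,N):
        if S[i,4]>60:
            w=ray(n,C[i],100)[0]; P.append(w)
            e=cv2.erode((L==i).astype(np.uint8),np.ones((5,5)))>0
            print(n,S[i],C[i].round(1),w.round(1),'depth',d[e].mean().round(1),'std',d[e].std().round(2))
    if len(P)>1: 
        P=np.array(P);P=P[P[:,1].argsort()];v=P[-1]-P[0];print('len',np.linalg.norm(v),'centre',P.mean(0),'yaw',np.arctan2(-v[0],v[1]))
E
```

```text
top [388 218  23  24 481] [398.7 229. ] [ 589.9 -218.6  100. ] depth 1207.8 std 2.6
top [364 219  23  24 481] [375. 230.] [ 588.6 -158.5  100. ] depth 1207.2 std 2.47
top [340 220  23  24 477] [351.1 231.2] [586.9 -98.3 100. ] depth 1196.8 std 118.91
top [317 221  23  23 485] [327.5 232. ] [586.1 -38.6 100. ] depth 1202.4 std 67.37
top [293 222  23  23 484] [303.7 233. ] [585.   21.3 100. ] depth 1198.3 std 95.67
len 239.94540928193655 centre [587.30492801 -98.54791384 100.        ] yaw 0.020222530476179473
```

Run:
```python
from cell import camera
import cv2,numpy as np
D=np.median([camera("top")[1] for _ in range(12)],0)
us=[398.7,375,351.1,327.5,303.7];vs=[229,230,231.2,232,233]
r=[]
for u,v in zip(us,vs):
    u,v=round(u),round(v)
    p=D[v-8:v+9,u-8:u+9]; p=p[(p>1150)&(p<1260)]; r.append(np.mean(p)); print(len(p),p.mean().round(2),p.std().round(2))
print((np.array(r)-np.polyval(np.polyfit(us,r,1),us)).round(2))
```

```text
289 1207.78 1.2
289 1207.23 1.23
289 1208.78 1.18
289 1206.26 1.17
289 1205.82 1.22
[-0.37 -0.43  1.61 -0.43 -0.38]
```

{"fn": "jog_arm", "kwargs": {"plan": [0.03,-0.05,0,0,0,2,0.07,-0.1,0,0,0,5,0.1,-0.15,0,0,0,8,0.13,-0.2,0,0,0,11,0.17,-0.25,0,0,0,15.1,0.2,-0.3,0,0,0,15.1,0.23,-0.34,0,0,0,15.1,0.26,-0.38,0,0,0,15.1,0.29,-0.42,0,0,0,15.1,0.32,-0.46,0,0,0,15.1,0.36,-0.5,0,0,0,15.1,0.39,-0.54,0,0,0,15.1,0.42,-0.58,0,0,0,15.1,0.4545,-0.6325,0,0,0,15.1,0.4545,-0.6325,0,0,0,15.1,0.4545,-0.6325,0,0,0,15.1,0.4545,-0.6325,0,0,0,15.1,0.4545,-0.6325,0,0,0,15.1,0.4545,-0.6325,0,0,0,15.1,0.4545,-0.6325,0,0,0,15.1], "claw": 0, "force": 10}}

```text
clock: 2.7
eef_pos: [587.0, -97.8, 205.9]
eef_rot: [-3.142, 0.0, -3.121]
wrist_force: [1.2, -0.2, 0.3]
finger_gap: 0.3
finger_force: 0.0
```

Depth points to square 3, which reads about 2 mm low. I'll feel it with a slow press.

{"fn": "jog_arm", "kwargs": {"plan": [0,0,-0.04,0,0,0,0,0,-0.08,0,0,0,0,0,-0.098,0,0,0,0,0,-0.101,0,0,0,0,0,-0.103,0,0,0,0,0,-0.105,0,0,0,0,0,-0.107,0,0,0,0,0,-0.109,0,0,0,0,0,-0.109,0,0,0,0,0,-0.109,0,0,0]}}

```text
clock: 3.7
eef_pos: [587.7, -98.8, 96.9]
eef_rot: [-3.141, 0.001, -3.122]
wrist_force: [1.9, 0.3, 2.2]
finger_gap: 0.4
finger_force: 1.3
```

It gives: z is 97 mm at about 2 N, below flush. Pressing on in, then lifting.

{"fn": "jog_arm", "kwargs": {"plan": [0,0,-0.002,0,0,0,0,0,-0.004,0,0,0,0,0,-0.0055,0,0,0,0,0,-0.007,0,0,0,0,0,-0.007,0,0,0,0,0,-0.007,0,0,0,0,0,-0.007,0,0,0]}}

```text
clock: 4.4
eef_pos: [587.3, -98.8, 89.5]
eef_rot: [-3.142, 0.0, -3.122]
wrist_force: [2.3, 0.2, 2.8]
finger_gap: 0.3
finger_force: 1.6
```

{"fn": "jog_arm", "kwargs": {"plan": [0,0,0,0,0,0,0,0,0,0,0,0,0,0,0,0,0,0,0,0,0,0,0,0,0,0,0,0,0,0,0,0,0.01,0,0,0,0,0,0.05,0,0,0,0,0,0.08,0,0,0,0,0,0.08,0,0,0,0,0,0.08,0,0,0]}}

```text
clock: 5.4
eef_pos: [586.9, -98.7, 169.6]
eef_rot: [3.142, -0.0, -3.122]
wrist_force: [-1.1, -0.5, 0.2]
finger_gap: 0.7
finger_force: 0.0
```

Run:
```python
from cell import camera
import cv2,numpy as np
for n in("top","side"):
    p,d=camera(n); cv2.imwrite(f"pics/{n}1.png",p[:,:,::-1])
a=cv2.imread("pics/top1.png")[150:300,270:430];b=cv2.imread("pics/side1.png")[180:330,230:430]
cv2.imwrite("pics/c1.png",np.hstack([cv2.resize(a,None,fx=2.4,fy=2.4),cv2.resize(b,None,fx=2,fy=2.4)]))
```

```text
(no output)
```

View pics/c1.png

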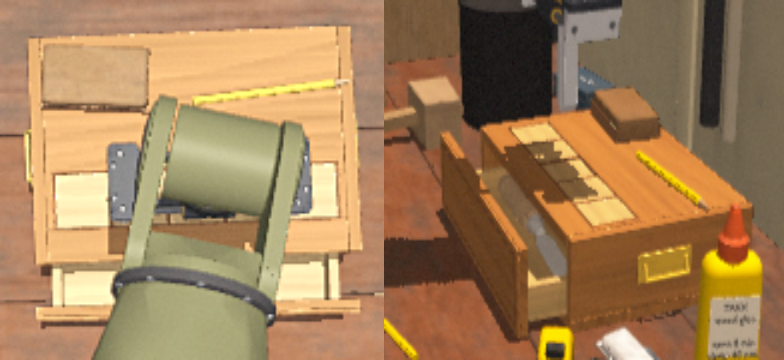

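The drawer has sprung out: in the crop, the board top lies at rows 304–318 and the carcass edge at about row 264. I'll check the gap edges numerically.

Run:
```python
import cv2
from h import *
print(ray("top",[(270+75/2.4,150+309/2.4),(270+320/2.4,150+300/2.4)],98).round(1), ray("top",[(270+75/2.4,150+265/2.4),(270+320/2.4,150+252/2.4)],100).round(1))
im=cv2.imread("pics/top1.png")
for c in (301,390): print([(r,*im[r,c]) for r in range(250,288)])
```

```text
[[ 470.1   29.7   98. ]
 [ 473.9 -226.9   98. ]] [[ 516.    28.8  100. ]
 [ 524.1 -228.2  100. ]]
[(250, np.uint8(127), np.uint8(190), np.uint8(244)), (251, np.uint8(128), np.uint8(193), np.uint8(246)), (252, np.uint8(128), np.uint8(194), np.uint8(246)), (253, np.uint8(130), np.uint8(192), np.uint8(247)), (254, np.uint8(132), np.uint8(197), np.uint8(250)), (255, np.uint8(126), np.uint8(192), np.uint8(246)), (256, np.uint8(123), np.uint8(188), np.uint8(241)), (257, np.uint8(122), np.uint8(184), np.uint8(240)), (258, np.uint8(133), np.uint8(198), np.uint8(254)), (259, np.uint8(91), np.uint8(136), np.uint8(181)), (260, np.uint8(93), np.uint8(130), np.uint8(153)), (261, np.uint8(102), np.uint8(143), np.uint8(169)), (262, np.uint8(92), np.uint8(129), np.uint8(160)), (263, np.uint8(171), np.uint8(224), np.uint8(255)), (264, np.uint8(182), np.uint8(235), np.uint8(255)), (265, np.uint8(186), np.uint8(238), np.uint8(255)), (266, np.uint8(186), np.uint8(241), np.uint8(255)), (267, np.uint8(181), np.uint8(235), np.uint8(255)), (268, np.uint8(187), np.uint8(239), np.uint8(255)), (269, np.uint8(1
[... 2231 characters left out ...]
 np.uint8(229), np.uint8(255)), (275, np.uint8(116), np.uint8(172), np.uint8(217)), (276, np.uint8(120), np.uint8(182), np.uint8(238)), (277, np.uint8(121), np.uint8(187), np.uint8(242)), (278, np.uint8(124), np.uint8(190), np.uint8(245)), (279, np.uint8(139), np.uint8(203), np.uint8(255)), (280, np.uint8(119), np.uint8(175), np.uint8(231)), (281, np.uint8(66), np.uint8(98), np.uint8(143)), (282, np.uint8(59), np.uint8(68), np.uint8(102)), (283, np.uint8(51), np.uint8(68), np.uint8(96)), (284, np.uint8(108), np.uint8(142), np.uint8(198)), (285, np.uint8(111), np.uint8(148), np.uint8(205)), (286, np.uint8(104), np.uint8(141), np.uint8(199)), (287, np.uint8(107), np.uint8(144), np.uint8(195))]
```

{"fn": "jog_arm", "kwargs": {"plan": [-0.03,-0.001,0,0,0,0,-0.06,-0.001,0,0,0,0,-0.089,-0.002,0,0,0,0,-0.089,-0.002,0,0,0,0,-0.089,-0.002,-0.02,0,0,0,-0.089,-0.002,-0.04,0,0,0,-0.089,-0.002,-0.055,0,0,0,-0.089,-0.002,-0.07,0,0,0,-0.089,-0.002,-0.08,0,0,0,-0.089,-0.002,-0.09,0,0,0,-0.089,-0.002,-0.1,0,0,0,-0.089,-0.002,-0.105,0,0,0,-0.089,-0.002,-0.105,0,0,0,-0.089,-0.002,-0.105,0,0,0]}}

```text
clock: 6.9
eef_pos: [498.5, -100.8, 64.8]
eef_rot: [-3.141, 0.0, -3.122]
wrist_force: [0.1, 0.1, 0.3]
finger_gap: 0.4
finger_force: 0.0
```

The fingertips are in the gap without contact. Dragging now.

{"fn": "jog_arm", "kwargs": {"plan": [-0.006,0,0,0,0,0,-0.011,0,0,0,0,0,-0.014,0,0,0,0,0,-0.017,0,0,0,0,0,-0.02,0,0,0,0,0,-0.023,0,0,0,0,0,-0.026,0,0,0,0,0,-0.029,-0.001,0,0,0,0,-0.032,-0.001,0,0,0,0,-0.035,-0.001,0,0,0,0,-0.038,-0.001,0,0,0,0,-0.041,-0.001,0,0,0,0,-0.044,-0.001,0,0,0,0,-0.047,-0.001,0,0,0,0,-0.05,-0.001,0,0,0,0,-0.053,-0.001,0,0,0,0,-0.055,-0.001,0,0,0,0,-0.057,-0.001,0,0,0,0,-0.057,-0.001,0,0,0,0,-0.057,-0.001,0,0,0,0]}}

```text
clock: 8.9
eef_pos: [441.1, -101.8, 64.5]
eef_rot: [3.142, -0.0, -3.122]
wrist_force: [-0.1, 1.0, 0.4]
finger_gap: 0.6
finger_force: 0.1
```

{"fn": "jog_arm", "kwargs": {"plan": [-0.001,0,0,0,0,0,-0.002,0,0,0,0,0,-0.003,0,0,0,0,0,-0.004,0,0,0,0,0,-0.005,0,0,0,0,0,-0.006,0,0,0,0,0,-0.006,0,0,0,0,0]}}

```text
clock: 9.6
eef_pos: [437.8, -102.0, 65.5]
eef_rot: [-3.141, 0.007, -3.122]
wrist_force: [19.0, 0.3, -3.8]
finger_gap: 0.5
finger_force: 9.1
```

At the stop, with 19 N along x. Backing off and lifting clear.

{"fn": "jog_arm", "kwargs": {"plan": [0.006,0,0,0,0,0,0.014,0,0,0,0,0,0.022,0,0,0,0,0,0.022,0,0,0,0,0,0.022,0,0.03,0,0,0,0.022,0,0.07,0,0,0,0.022,0,0.11,0,0,0,0.022,0.05,0.15,0,0,0,0.022,0.1,0.16,0,0,0,0.022,0.15,0.16,0,0,0,0.022,0.2,0.16,0,0,0,0.022,0.25,0.16,0,0,0,0.022,0.3,0.16,0,0,0,0.022,0.3,0.16,0,0,0,0.022,0.3,0.16,0,0,0,0.022,0.3,0.16,0,0,0]}}

```text
clock: 11.2
eef_pos: [457.2, 197.4, 224.2]
eef_rot: [-3.141, -0.001, -3.122]
wrist_force: [0.4, -0.6, -0.8]
finger_gap: 0.7
finger_force: 0.0
```

Run:
```python
from cell import camera
import cv2
p,d=camera("top"); cv2.imwrite("pics/c2.png",cv2.resize(p[140:330,250:500,::-1],None,fx=3,fy=3))
```

```text
(no output)
```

View pics/c2.png

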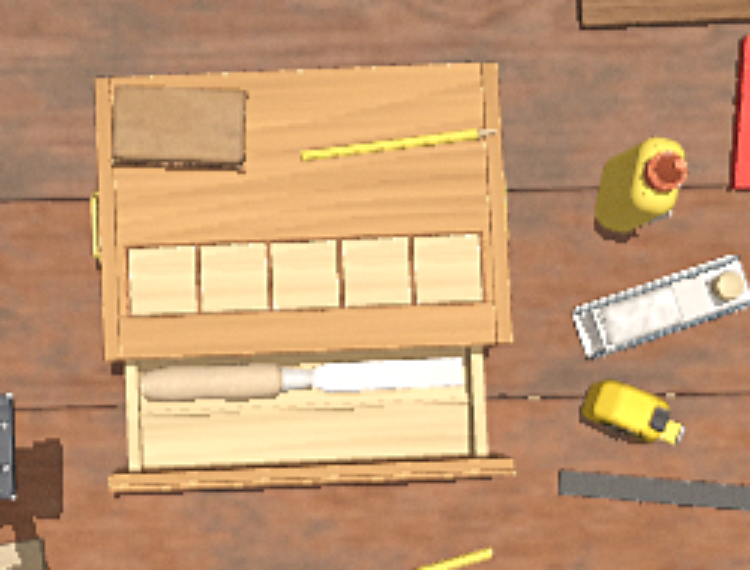

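The crop shows the drawer fully open, with its board at rows 460–490 and the carcass edge near row 350, so it is about 95 mm out. Everything else is in place and the gripper is clear at far left.

```bash
python3 -c "
from cell import manip; print(manip.sign_off())"
```

```text
the job is handed in; nothing more can be done
None
```

The catch was under square 3; I pressed it, the drawer sprang out, I drew it open to its stop (about 95 mm), moved the arm clear, and handed the job in; the sign-off returned no verdict.

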